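# Put the drained shear-box plates away in their fitted rack

## Robot

A 6-joint arm with a two-finger parallel gripper is mounted at the origin on a cart in front of the work surface, level with it; the furniture and walls round the work are solid. World frame = base frame: x ahead of the robot, y to its left, z up, the work surface at z = 0. Lengths are in m, angles in rad, forces in N, time in s.
With the tool pointing down it reaches from about 0.325 to 0.9 m from the base axis. Payload 6.1 kg.
Tool frame: the origin (TCP) lies where the fingers leave the gripper's body, on its centre line; the fingertips stand 70 mm ahead of it and the grasp point (between the pads) lies 51 mm ahead of it; z points along the fingers, y is the line along which they close (so a half turn about z gives the same grasp; the last joint's range is limited). The gripper opens to 87 mm and grips with 3 to 60 N. Pads are 19 mm wide; open, the fingers measure 117 mm over their backs; the gripper's body (75 mm by 190 mm) begins 51 mm behind the grasp point.
Start: joints at [1.011, 0.22, 1.526, -0, 1.395, -0.126], TCP at [0.263, 0.567, 0.292] pointing down, gripper open.
Joint ranges: [-2.98, 2.98], [-0.91, 2.08], [0.09, 2.57], [-1.24, 4.39], [0.2, 2.65], [-2.68, 2.68]. Speed limits (rad/s): [2.57, 2.57, 3.01, 3.14, 3.14, 3.14].

## Interface

Orientations are given as a rotation vector (axis times angle).
In Python, from station import status, eyes, hand_in, models gives the robot as it stands. The module is installed in compiled form; this text tells all that it offers.
- The arm moves only by the tool drive_tool, never from a script. Its arguments are lists of equal length, an entry for each row: "hand": the closure, from 0 (fully open) to 1 (shut); "translation": the shift along the tool's x, y, z in units of 30 mm (1.0 is 30 mm), a list of three; "yaw": the turn about the tool's z in units of 8 degrees (1.0 is 8 degrees). In form: {"hand": [hand, ...], "translation": [[dx, dy, dz], ...], "yaw": [yaw, ...]}. A call has 1 to 20 rows; each row shifts and turns the commanded pose from where the row before left it, along the tool's axes as they then stand; what a row does not reach is not made up. A row lasts 1/8 s, in which the tool goes at most 62.5 mm and 10.7 degrees, less where a joint would pass 70% of its speed; a pose out of reach is approached as far as the arm can. A call is refused whole if a number of a shift passes 1 or a number of a turn 1, either way. A call with a gripper value outside its range is refused whole. The fingers move at their own pace and stop on an object; "grip_force" is the grip in N (left out, the last holds). Time passes only in rows, so rows that do not move let the fingers close. It gives the time, the measured TCP pose, the force, the opening and the grip force at its end, in the units of the state.
- status.get_obs(): the state, without advancing time (a new reading comes with each control period).
- eyes.read_camera(name): name is "side" or "top" or "wrist"; returns a dict with "image" (400x640x3 uint8, red, green, blue), "depth" (400x640 float32, m along the optical axis (not along the pixel's ray), 0 where there is no reading), "vfov" (degrees; the focal length in pixels is half the picture's height over the tangent of half this angle, whatever the lens; pixels are square), "cx", "cy" (the principal point, pixels), "view" (4x4, takes a point from world to camera coordinates); the wrist camera has in their place "mount" (4x4, takes a point from camera to tool coordinates, whose origin is the TCP and whose axes are the flange's). Camera axes: x right, y up, looking along -z (the intrinsics and any distortion apply to the point x, -y, -z); pixel columns grow to the right and rows downward; lengths in m; the calibration is good to about 2 mm. A picture is of the moment at which its call begins: read the wrist's pose just before it.
- hand_in(): hands the job in; it is judged then, once.
Trained networks look in a picture, given as the dict that the camera call returned (one of the last four; its "shot" number tells which), for a name from the list of things; names that differ only in an ending like _2 or _b are one class to them, and where a whole thing is asked for, a point or a joint stands for the part that bears it (a point fixed in the world has none). Each returns a list of dicts, best first, with "score" (0 to 1); they miss things now and then, are a little off and sometimes report something else, mostly with a low value. They report only what shows in the picture. A call takes as long as a camera call.
- models.recognise(picture, target): "box" ([left, top, right, bottom] in pixels, round what is visible of it).
- models.masks_of(picture, target): "pixels" (400x640 bool, what is visible of it) and "box" ([left, top, right, bottom] in pixels, round what is visible of it).
- models.tip_of(picture, target): "uv" ([column, row] in pixels: a listed point, or the origin of a listed thing).
The state is a dict: "time": time; "qpos": joint angles; "qvel": joint speeds; "tau": joint torques, N m; "tool_pos": TCP position; "eef_rot": TCP orientation; "ft_force": force on the tool from outside, world axes, zero at the start; "ft_torque": the same for the moment, N m; "grip_width": finger opening in m; "gripper_force": force on a finger pad.
Only numpy, scipy, OpenCV 4.12 (cv2) and the standard library are available. Lean on these libraries where they do the work, as an engineer would, in place of code of your own. Each camera call takes 0.05 s, during which the arm holds its last target. There are 200 camera calls.

## Task

Put the two perforated metal plates leaning in the draining stand away in the wooden rack: swing the rack's keeper bar well aside, stand each plate fully down in the one slot made for its thickness, lowering it rather than letting it drop, and swing the bar back over the plates until it is fully home. Either plate may go first; leave the plate that is already in the rack and the things standing round about alone.

Things in the scene. Friction and masses are not known exactly. Their poses are not given: they have to be found in the camera images.
- rack: fixed wooden rack, base 262 x 136 x 10 mm; origin on the table under its middle, x along it away from the robot, y left, z up. Grooved side boards reach z = 55 mm; groove bottoms 107 mm apart, 80 mm open between the teeth. Slots across it at x = -63, -21, 21, 63 mm, 11, 16, 21, 26 mm wide, 45 mm deep, mouths bevelled 3 mm. Catch at x = -119 mm (to z = 130), bar's pivot post at 115 mm
- slot_8 (a point): middle of the floor of the rack's narrowest slot (11 mm wide, nearest the robot), 10 mm above the table and 45 mm below the mouth; axes as the rack's. A plate standing fully down here has its centre 50 mm above this point
- slot_13 (a point): the same point of the next slot, 16 mm wide, where a 13 mm plate already stands
- slot_18 (a point): the same point of the third slot from the robot, 21 mm wide, empty. (The fourth slot, 26 mm wide, 42 mm further along the rack's x, is empty too and stays empty)
- keeper (a joint): swing of the level steel keeper bar about its post, rad. 0 = home over the plates, against the catch; grows as its free end swings to the rack's -y side (robot's right; counter-clockwise seen from above) up to 1.75. Starts at 0 to 0.3; light friction (0.05 N m), stays put; clear of all slots beyond 1.0. Bar 10 mm wide, 238 mm long from the pivot, underside 118 mm above the table (seated plates: 110)
- keeper_knob (a point): middle of the black knob near the bar's free end, 217 mm from the pivot and 145 mm above the table: round, upright, 18 mm across from 139 to 151 mm height, thinner below, top at 154 mm; bar's top at 126 mm; moves with the bar
- keeper_pivot (a point): point on the axis of the keeper's pivot post, 117 mm above the table; fixed to the rack
- drainer: fixed draining stand: grey drip tray 130 x 262 mm with steel rods; origin on the table near its middle, x away from the robot, y left. Two places side by side, 63 mm left and right of the middle: each plate stands on a sloped ledge and leans 30 degrees towards the robot on two 8 mm rods, 72 mm apart, that reach 66 mm up its robot-side face. The top 34 mm of the plate is free on both faces
- plate_thin_centre (a point): centre of the thin plate: square perforated aluminium plate, 100 x 100 mm, 8 mm thick, about 0.2 kg. At the start it stands in the draining stand, leaning 30 degrees from upright with its top towards the robot, in either of the two places; z axis up the plate, x square to its faces and away from the robot, y along its top edge
- plate_thick_centre (a point): centre of the thick plate: square perforated aluminium plate, 100 x 100 mm, 18 mm thick, about 0.45 kg. At the start it stands in the draining stand, leaning 30 degrees from upright with its top towards the robot, in either of the two places; z axis up the plate, x square to its faces and away from the robot, y along its top edge
- plate_stored_centre (a point): centre of a like plate, 100 x 100 x 13 mm, that stands in its slot of the rack from the start (top 110 mm above the table) and stays there. Axes as the other plates'
- plate_thin: the thin plate, 8 mm; origin at the middle of its lower edge on the robot-side face, axes as its centre point's
- plate_thick: the thick plate, 18 mm; origin at the middle of its lower edge on the robot-side face, axes as its centre point's
- plate_stored: the 13 mm plate already in the rack; origin at the middle of its lower edge on the robot-side face
- beaker: bystander, stays: 50 ml glass beaker, 54 mm across, 61 mm high, origin under its middle
- tin: bystander, stays: round soil tin, 57 mm across, 28 mm high, origin under its middle, between rack and stand
- jar: bystander, stays: glass jar of soil with lid, 91 mm across, 70 mm high, origin under its middle, behind rack and stand
- reagent: bystander, stays: white reagent bottle, 46 mm across, 80 mm high, origin under its middle

How it is judged:
On the way, in this order (a step that is already met when the one before it is completed fails the run):
1. the keeper bar is swung clear of the slots (beyond 1.0 rad) (value of joint keeper above 1 rad), for 0.1 s.
2. one plate stands fully down in the slot of its thickness (((x of plate_thin_centre in the frame of slot_8 between -0.006 and 0.006 m and y of plate_thin_centre in the frame of slot_8 between -0.008 and 0.008 m and z of plate_thin_centre in the frame of slot_8 between 0.044 and 0.056 m and angle between plate_thin_centre's own z axis and vertical below 0.1 rad and angle between the x axis of plate_thin_centre and the x axis of rack, either way round below 0.1 rad) or (x of plate_thick_centre in the frame of slot_18 between -0.006 and 0.006 m and y of plate_thick_centre in the frame of slot_18 between -0.008 and 0.008 m and z of plate_thick_centre in the frame of slot_18 between 0.044 and 0.056 m and angle between plate_thick_centre's own z axis and vertical below 0.1 rad and angle between the x axis of plate_thick_centre and the x axis of rack, either way round below 0.1 rad))), for 0.2 s.
3. both plates stand fully down in the slots of their thickness (x of plate_thin_centre in the frame of slot_8 between -0.006 and 0.006 m and y of plate_thin_centre in the frame of slot_8 between -0.008 and 0.008 m and z of plate_thin_centre in the frame of slot_8 between 0.044 and 0.056 m and angle between each of plate_thin_centre, plate_thick_centre's own z axis and vertical below 0.1 rad and angle between the x axis of each of plate_thin_centre, plate_thick_centre and the x axis of rack, either way round below 0.1 rad and x of plate_thick_centre in the frame of slot_18 between -0.006 and 0.006 m and y of plate_thick_centre in the frame of slot_18 between -0.008 and 0.008 m and z of plate_thick_centre in the frame of slot_18 between 0.044 and 0.056 m), for 0.2 s.
4. the keeper bar is back home over the plates (under 0.07 rad) (value of joint keeper below 0.07 rad), for 0.1 s.
At the end, for the whole second after the job is handed in: The 8, 18 and 13 mm plates stand at rest in the 11, 21 and 16 mm slots, upright and square to the rack within 0.1 rad, centres within 6 mm of the seated place along the rack and in height, 8 mm across it; the keeper bar is home over them (under 0.07 rad) (all of step 3 and x of plate_stored_centre in the frame of slot_13 between -0.006 and 0.006 m and y of plate_stored_centre in the frame of slot_13 between -0.008 and 0.008 m and z of plate_stored_centre in the frame of slot_13 between 0.044 and 0.056 m and angle between plate_stored_centre's own z axis and vertical below 0.1 rad and angle between the x axis of plate_stored_centre and the x axis of rack, either way round below 0.1 rad and value of joint keeper below 0.07 rad and linear speed of each of plate_thin, plate_thick, plate_stored below 0.02 m/s); the robot touches nothing.
It fails at once if a plate is let drop (a plate that no finger touches moves faster than 0.4 m/s) ((linear speed of plate_thin above 0.4 m/s and contact force between the fingers and plate_thin below 0.05 N) or (linear speed of plate_thick above 0.4 m/s and contact force between the fingers and plate_thick below 0.05 N)).
It fails at once if the plate already in the rack is lifted or pushed out of place (more than 15 mm) (distance of plate_stored_centre from where it was at the start of the episode above 0.015 m).
It fails at once if a bystander (beaker, tin, jar, reagent bottle) is shifted by more than 30 mm (distance of any of beaker, tin, jar, reagent from where it was at the start of the episode above 0.03 m).
It also fails if it takes over 72 s, if anything falls off the work surface, if the arm or the gripper's body presses on something with over 40 N, if the wrist force passes 120 N, or if a joint passes its speed limit or range.

## Working session

There is one attempt and no reset: what is moved stays moved. The work goes in short steps, Python scripts to look and compute and a tool call to move; the robot and the scene stay as the last step left them, time stands still between calls to the robot, and variables do not carry over. Pictures are saved under pics/ and viewed, at most 10 in all, crops included, and the job is handed in when it is done.

Besides the shell and the picture viewer there is one more tool, called after "Emit:" as a command line: name --pt "numbers of a row" for each row, then --argument value for the rest. drive_tool: Moves the arm, as the interface text tells. Its arguments: {"type":"object","properties":{"hand":{"type":"array","items":{"type":"number"}},"translation":{"type":"array","items":{"type":"array","items":{"type":"number"}}},"yaw":{"type":"array","items":{"type":"number"}},"grip_force":{"type":"number"}},"required":["hand","translation","yaw"]}

```bash
mkdir -p pics; cat > h.py <<'E'
import numpy as np, cv2
from scipy.spatial.transform import Rotation as R
from station import status, eyes, hand_in, models
def shot(n):
    o=status.get_obs(); p=eyes.read_camera(n); p['obs']=o
    if 'view' in p: p['c2w']=np.linalg.inv(np.array(p['view']))
    else:
        T=np.eye(4);T[:3,:3]=R.from_rotvec(o['eef_rot']).as_matrix();T[:3,3]=o['tool_pos']
        p['c2w']=T@np.array(p['mount'])
    return p
def ray(p,uv):
    f=200/np.tan(np.radians(p['vfov'])/2)
    d=np.array([(uv[0]-p['cx'])/f,-(uv[1]-p['cy'])/f,-1.])
    return p['c2w'][:3,3],p['c2w'][:3,:3]@d
def atz(p,uv,z):
    o,d=ray(p,uv); return o+d*(z-o[2])/d[2]
def atdepth(p,uv):
    u,v=int(round(uv[0])),int(round(uv[1]))
    w=p['depth'][max(v-2,0):v+3,max(u-2,0):u+3]; w=w[w>0]
    o,d=ray(p,uv); return o+d*np.median(w) if len(w) else None
def cloud(p,m=None):
    if m is None: m=np.ones((400,640),bool)
    v,u=np.nonzero(m&(p['depth']>0)); z=p['depth'][v,u]
    f=200/np.tan(np.radians(p['vfov'])/2)
    c=np.stack([(u-p['cx'])/f*z,-(v-p['cy'])/f*z,-z],1)
    return c@p['c2w'][:3,:3].T+p['c2w'][:3,3]
def save(p,n): cv2.imwrite('pics/'+n,p['image'][...,::-1])
E
python3 - <<'E'
from h import *
np.set_printoptions(precision=4,suppress=True)
print(status.get_obs())
for c in ['top','side']:
    p=shot(c); save(p,c+'.png'); print(c,{k:p[k] for k in p if k in('vfov','cx','cy')}, p['c2w'][:3,3], -p['c2w'][:3,2], p.keys())
    for t in ['rack','slot_8','slot_18','slot_13','keeper_knob','keeper_pivot','drainer','plate_thin_centre','plate_thick_centre','plate_stored_centre','beaker','tin','jar','reagent']:
        r=models.tip_of(p,t)
        for q in r[:2]: print(t,round(q['score'],2),np.array(q['uv']),atdepth(p,q['uv']))
E
```

```text
{'time': 0.0, 'qpos': array([ 1.0109,  0.2212,  1.5276,  0.    ,  1.3947, -0.1261]), 'qvel': array([-0.0009, -0.0002,  0.0001, -0.0005, -0.0008, -0.0015]), 'tau': array([  0.0021, -49.4623, -38.7377,   0.0701,   0.0572,  -0.0001]), 'tool_pos': array([0.2625, 0.5667, 0.2912]), 'eef_rot': array([-0.676 , -3.0673,  0.0028]), 'ft_force': array([-0.6114,  0.6711, -0.2453]), 'ft_torque': array([-0.0176, -0.0306, -0.0271]), 'gripper_force': 0.0, 'grip_width': 0.08705175762587476}
top {'vfov': 57.575484279666505, 'cx': 317.9008058989311, 'cy': 203.20116145443163} [ 0.4788 -0.0723  1.0212] [ 0.0585  0.021  -0.9981] dict_keys(['image', 'depth', 'vfov', 'cx', 'cy', 'view', 'shot', 'obs', 'c2w'])
rack 0.89 [233.7 204.4] [0.5398 0.1847 0.0099]
slot_8 0.93 [231.5 226.3] [0.4787 0.1912 0.01  ]
slot_8 0.69 [232.4 212.1] [0.5144 0.1625 0.1105]
slot_18 0.93 [231.5 226.3] [0.4787 0.1912 0.01  ]
slot_18 0.69 [232.4 212.1] [0.5144 0.1625 0.1105]
slot_13 0.93 [231.5 226.3] [0.4787 0.1912 0.01  ]
slot_13 0.69 [232.4 212.1] [0.5144 0.1625 0.1105]
keeper_knob 0.56 [227.3 246. ] [0.4319 0.1646 0.1518]
keeper_
[... 1171 characters left out ...]
31.  149.1] [0.6536 0.1838 0.1093]
keeper_pivot 0.46 [294.6 181.8] [0.5254 0.1283 0.0516]
drainer 0.96 [361.  272.7] [ 0.6056 -0.2269  0.002 ]
plate_thin_centre 0.58 [356.7 236.5] [ 0.6052 -0.1853  0.0854]
plate_thick_centre 0.82 [377.8 272.8] [ 0.5967 -0.3381  0.1153]
plate_thick_centre 0.31 [306.1 219. ] [ 0.5224 -0.014   0.0236]
plate_stored_centre 0.76 [286.6 167.4] [0.509  0.154  0.0888]
beaker 0.93 [249.6 243.4] [ 0.3578 -0.0684  0.0232]
beaker 0.54 [328.2 146.5] [0.6438 0.1807 0.1217]
tin 0.55 [308.3 220.4] [ 0.5272 -0.019   0.0214]
jar 0.79 [362.5 209.2] [ 0.6866 -0.0142  0.0216]
reagent 0.85 [311.1 342.9] [ 0.4314 -0.4009  0.0187]
reagent 0.73 [375.8 272.9] [ 0.5913 -0.3397  0.1181]
```

```bash
python3 -c "
import cv2,numpy as np
a=cv2.imread('pics/top.png');b=cv2.imread('pics/side.png')
cv2.imwrite('pics/a.png',cv2.resize(np.vstack([a,b]),(480,600)))"
```

```text
(no output)
```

View pics/top.png

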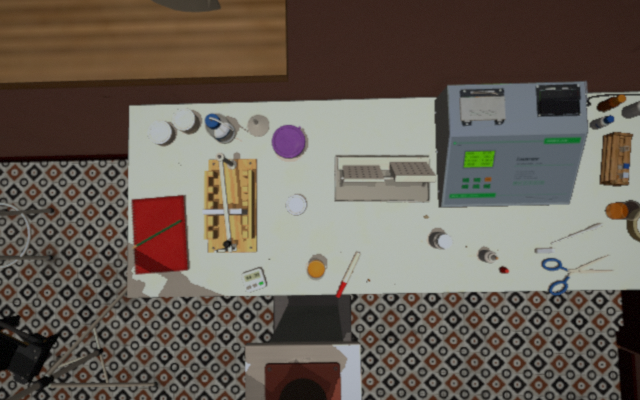

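View pics/side.png

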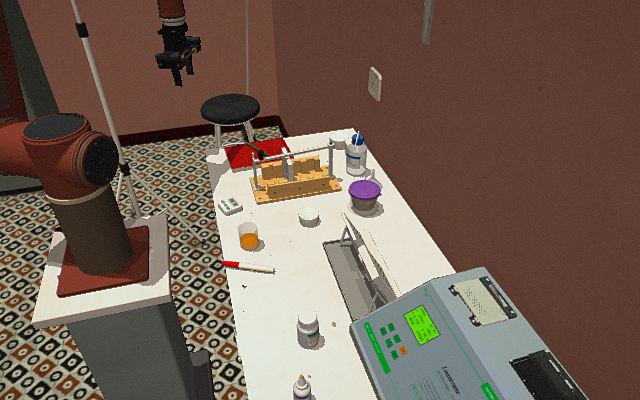

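The top view shows the rack at about (230,205) with the bar running from the post (220,159) to the knob (228,246). The drainer is at (382,178), with the machine close to its right. The side view agrees. Next I'll estimate the geometry from the clouds.

```bash
python3 - <<'E'
from h import *
np.set_printoptions(precision=4,suppress=True)
o=status.get_obs(); print(R.from_rotvec(o['eef_rot']).as_matrix())
w=shot('wrist'); print(w['mount'],w['vfov'])
p=shot('top')
for t in ['rack','plate_thin','plate_thick','plate_stored','drainer','keeper']:
    for q in models.masks_of(p,t)[:2]:
        c=cloud(p,q['pixels']); c2=c[c[:,2]>0.03]
        print(t,round(q['score'],2),q['box'],len(c),np.percentile(c2,[2,50,98],axis=0).round(3).tolist())
        if t=='rack':
            b=c[(c[:,2]>.045)&(c[:,2]<.065)][:,:2].astype(np.float32); print('boards',cv2.minAreaRect(b))
            b=c[(c[:,2]<.065)][:,:2].astype(np.float32); print('all',cv2.minAreaRect(b))
c=cloud(p); 
m=c[(c[:,1]<-.3)&(c[:,0]>.4)&(c[:,0]<.85)&(c[:,2]>.15)&(c[:,1]>-.7)]
print('machine',np.percentile(m,[0.5,50,99.5],axis=0))
E
```

```text
[[-0.9074  0.4203 -0.    ]
 [ 0.4203  0.9074 -0.    ]
 [ 0.     -0.     -1.    ]]
[[ 0.001   0.967   0.2549  0.0687]
 [ 1.     -0.0014  0.0013 -0.0002]
 [ 0.0016  0.2549 -0.967  -0.0929]
 [ 0.      0.      0.      1.    ]] 69.67959671921965
rack 0.74 [206.7, 155.4, 254.5, 253.6] 4497 [[0.42, 0.128, 0.033], [0.535, 0.179, 0.055], [0.651, 0.253, 0.152]]
boards ((0.5388892889022827, 0.19091862440109253), (0.12727712094783783, 0.23479460179805756), 89.55733489990234)
all ((0.5403984785079956, 0.19176429510116577), (0.14011573791503906, 0.2662455141544342), 88.91773986816406)
rack 0.43 [428.9, 231.9, 449.9, 248.1] 329 [[0.411, -0.39, 0.034], [0.431, -0.366, 0.078], [0.45, -0.352, 0.082]]
boards ((0.42964473366737366, -0.3646498918533325), (0.027035851031541824, 0.042225729674100876), 87.68087005615234)
all ((0.4222116470336914, -0.3723191022872925), (0.05764226242899895, 0.03630199655890465), 25.665212631225586)
plate_thin 0.8 [344.3, 167.9, 383.4, 182.8] 637 [[0.585, -0.216, 0.032], [0.609, -0.168, 0.084], [0.639, -0.121, 0.117]]
plate_thin 0.63 [285.7, 197.2, 310.7, 215.9] 368 [[0.515, -0.013, 0.03], [0.535, 0.01, 0.031], [0.556, 0.033, 0.032]]
plate_thick 0.84 [389.9, 162.3, 436.0, 183.1] 843 [[0.582, -0.343, 0.036], [0.609, -0.292, 0.097], [0.644, -0.246, 0.122]]
plate_stored 0.68 [201.7, 208.8, 247.6, 215.4] 261 [[0.51, 0.141, 0.037], [0.516, 0.188, 0.11], [0.523, 0.238, 0.114]]
drainer 0.39 [269.2, 127.6, 304.5, 157.0] 892 [[0.66, -0.016, 0.064], [0.701, 0.024, 0.068], [0.741, 0.064, 0.072]]
keeper 0.72 [213.2, 151.7, 232.0, 253.3] 490 [[0.425, 0.162, 0.121], [0.537, 0.178, 0.127], [0.657, 0.195, 0.155]]
keeper 0.71 [336.0, 154.1, 431.5, 202.4] 2985 [[0.589, -0.347, 0.031], [0.65, -0.212, 0.038], [0.66, -0.111, 0.075]]
machine [[ 0.8386 -0.6959  0.1525]
 [ 0.8402 -0.4806  0.3213]
 [ 0.8418 -0.3017  0.4378]]
```

Emit:
drive_tool --hand '[0,0,0,0,0,0,0,0,0,0,0,0,0,0,0,0,0,0,0,0]' --pt "0 0 -0.4" --pt "0 0 -0.4" --pt "0 0 -0.4" --pt "0 0 -0.4" --pt "0 0 -0.4" --pt "0 0 -0.4" --pt "0 0 -0.4" --pt "0 0 -0.4" --pt "0 0 -0.2" --pt "-1 0.5 0" --pt "-1 0.5 0" --pt "-1 0.5 0" --pt "-1 0.5 0" --pt "-1 0.5 0" --pt "-1 0.5 0" --pt "-1 0.5 0" --pt "-1 0.5 0" --pt "-1 0.5 0" --pt "-1 0.5 0" --pt "0 0 0" --yaw '[1,1,1,1,1,1,1,1,0.15,0,0,0,0,0,0,0,0,0,0,0]'

```text
time: 4.4
tool_pos: [0.4131, 0.2654, 0.3941]
eef_rot: [2.223, 2.219, -0.001]
ft_force: [0.9, 0.1, 0.2]
grip_width: 0.087
gripper_force: 0.0
```

```bash
python3 - <<'E'
from h import *
np.set_printoptions(precision=4,suppress=True)
p=shot('wrist'); save(p,'w1.png'); print(p['c2w'])
for t in ['rack','slot_8','keeper_knob','keeper_pivot','plate_stored_centre','tin']:
    for q in models.tip_of(p,t)[:2]: print(t,round(q['score'],2),np.array(q['uv']),atdepth(p,q['uv']))
for t in ['rack','plate_stored','keeper']:
    for q in models.masks_of(p,t)[:1]:
        c=cloud(p,q['pixels']); c2=c[c[:,2]>0.03]
        print(t,round(q['score'],2),q['box'],len(c),np.percentile(c2,[2,50,98],axis=0).round(3).tolist())
c=cloud(p); c=c[(c[:,0]>.38)&(c[:,0]<.7)&(c[:,1]>.09)&(c[:,1]<.29)]
for a,b in[(.05,.06),(.005,.02)]:
    print(a,cv2.minAreaRect(c[(c[:,2]>a)&(c[:,2]<b)][:,:2].astype(np.float32)))
s=c[(c[:,2]>.107)&(c[:,2]<.1145)]; print('110mm',len(s),cv2.minAreaRect(s[:,:2].astype(np.float32)))
k=c[(c[:,2]>.121)&(c[:,2]<.131)]; print('bar',len(k),cv2.minAreaRect(k[:,:2].astype(np.float32)))
k=c[(c[:,2]>.145)&(c[:,2]<.165)]; print('knob',len(k),k.mean(0),cv2.minAreaRect(k[:,:2].astype(np.float32)))
print('table',np.median(cloud(p)[:,2]))
E
```

```text
[[ 1.      0.0008  0.0006  0.4137]
 [-0.001   0.9666  0.2565  0.3343]
 [-0.0003 -0.2565  0.9666  0.487 ]
 [ 0.      0.      0.      1.    ]]
rack 0.63 [388.  208.7] [0.5113 0.2147 0.0892]
slot_8 0.97 [357.5 209.2] [0.4778 0.1902 0.0105]
slot_8 0.89 [405.4 212.8] [0.5612 0.1836 0.0107]
keeper_knob 0.72 [339.  257.7] [0.4191 0.2968 0.4113]
keeper_pivot 0.97 [491.8 230.6] [0.4659 0.3026 0.4048]
keeper_pivot 0.63 [360.2 206.2] [0.4823 0.1957 0.0109]
plate_stored_centre 0.56 [386.5 215.9] [0.5118 0.201  0.0808]
tin 0.9 [386.  297.7] [0.5329 0.027  0.0273]
rack 0.32 [425.3, 379.2, 435.6, 397.0] 146 [[0.598, -0.17, 0.04], [0.612, -0.123, 0.076], [0.637, -0.121, 0.099]]
plate_stored 0.69 [376.7, 184.2, 402.3, 243.6] 1084 [[0.511, 0.158, 0.033], [0.511, 0.21, 0.09], [0.522, 0.238, 0.112]]
keeper 0.72 [325.9, 233.6, 467.4, 250.5] 830 [[0.419, 0.144, 0.055], [0.504, 0.176, 0.126], [0.614, 0.298, 0.408]]
0.05 ((0.5357910394668579, 0.19373375177383423), (0.11737842112779617, 0.236411914229393), 89.2694091796875)
0.005 ((0.5383484363555908, 0.18834911286830902), (0.1365446001291275, 0.2613612413406372), 89.78694152832031)
110mm 353 ((0.47962096333503723, 0.19391822814941406), (0.11086562275886536, 0.05990637093782425), 20.564775466918945)
bar 734 ((0.5150794982910156, 0.18583838641643524), (0.19605164229869843, 0.035127997398376465), 0.058002591133117676)
knob 0 [nan nan nan] ((0.0, 0.0), (0.0, 0.0), 0.0)
table 0.012364189008069765<stdin>:15: RuntimeWarning: Mean of empty slice.
  ret = um.true_divide(
```

View pics/w1.png

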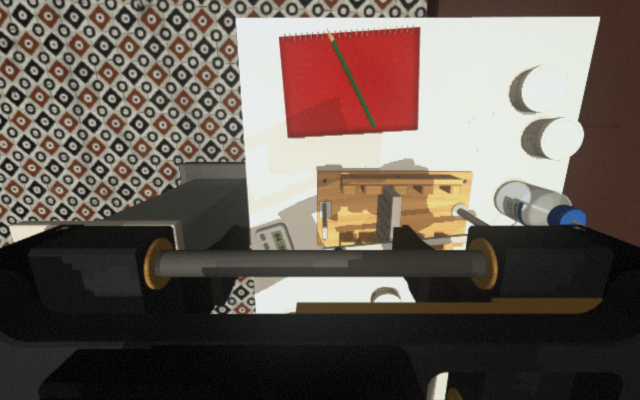

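The wrist view shows the rack at about (395,205) with the stored plate at (390,215). The bar and knob are mostly hidden by the gripper. Rack centre is about (0.540, 0.190) with yaw near 0, and the knob is about (0.439, 0.166). I'll grasp the knob.

Emit:
drive_tool --hand '[0,0,0,0,0,0,0,0,1,1,1,1,1,1]' --pt "-0.55 0.14 1" --pt "-0.55 0.14 1" --pt "-0.55 0.14 1" --pt "-0.55 0.14 1" --pt "-0.55 0.14 1" --pt "-0.55 0.14 0.8" --pt "0 0 0.4" --pt "0 0 0" --pt "0 0 0" --pt "0 0 0" --pt "0 0 0" --pt "0 0 0" --pt "0 0 0" --pt "0 0 0" --yaw '[0,0,0,0,0,0,0,0,0,0,0,0,0,0]' --grip_force 10

```text
time: 6.65
tool_pos: [0.4375, 0.1679, 0.2082]
eef_rot: [-2.223, -2.22, 0.0]
ft_force: [0.3, 0.1, 0.8]
grip_width: 0.035
gripper_force: 0.0
```

Emit:
drive_tool --hand '[1,1,1,1]' --pt "0 0 0" --pt "0 0 0" --pt "0 0 0" --pt "0 0 0" --yaw '[0,0,0,0]' --grip_force 10

```text
time: 7.15
tool_pos: [0.437, 0.1679, 0.2081]
eef_rot: [-2.222, -2.22, 0.002]
ft_force: [-4.1, -0.9, 3.8]
grip_width: 0.0176
gripper_force: 10.0
```

```bash
python3 - <<'E'
import numpy as np
px,py=.6545,.190
a0=np.arctan2(py-.166,.2157)
a=np.linspace(a0,1.4,12)
P=np.stack([px-.217*np.cos(a),py-.217*np.sin(a)],1)
print(a0,P[-1],(np.diff(P,axis=0)/.03)[:,::-1].round(2).tolist())
E
```

```text
0.1108098696233282 [ 0.61761713 -0.02384259] [[-0.84, 0.14], [-0.81, 0.24], [-0.78, 0.33], [-0.73, 0.42], [-0.68, 0.5], [-0.62, 0.58], [-0.54, 0.65], [-0.47, 0.71], [-0.38, 0.76], [-0.29, 0.8], [-0.19, 0.83]]
```

Emit:
drive_tool --hand '[1,1,1,1,1,1,1,1,1,1,1,1]' --pt "-0.84 0.14 0" --pt "-0.81 0.24 0" --pt "-0.78 0.33 0" --pt "-0.73 0.42 0" --pt "-0.68 0.5 0" --pt "-0.62 0.58 0" --pt "-0.54 0.65 0" --pt "-0.47 0.71 0" --pt "-0.38 0.76 0" --pt "-0.29 0.8 0" --pt "-0.19 0.83 0" --pt "0 0 0" --yaw '[0,0,0,0,0,0,0,0,0,0,0,0]'

```text
time: 8.65
tool_pos: [0.6172, -0.0233, 0.2077]
eef_rot: [2.222, 2.219, -0.001]
ft_force: [-0.5, -3.4, -0.5]
grip_width: 0.0174
gripper_force: 10.0
```

Emit:
drive_tool --hand '[0,0,0,0,0,0,0,0,0,0,0,0]' --pt "0 0 0" --pt "0 0 0" --pt "0 0 0" --pt "0 0 0" --pt "0 0 -1" --pt "-0.7 0 -1" --pt "-0.9 0 -1" --pt "-1 0 -1" --pt "-1 0 -1" --pt "-1 -0.2 -1" --pt "-0.8 -0.2 -0.4" --pt "0 0 0" --yaw '[0,0,0,0,0,0,0,0,0,0,0,0]'

```text
time: 10.15
tool_pos: [0.6039, -0.1858, 0.4019]
eef_rot: [2.223, 2.216, 0.001]
ft_force: [0.3, 0.1, 0.0]
grip_width: 0.0867
gripper_force: 0.0
```

```bash
python3 - <<'E'
from h import *
np.set_printoptions(precision=4,suppress=True)
p=shot('wrist'); save(p,'w2.png'); print(p['c2w'][:3,3])
t=shot('top')
for n,pp in (('wrist',p),('top',t)):
  for k in ['plate_thin','plate_thick']:
    for q in models.masks_of(pp,k)[:1]:
        c=cloud(pp,cv2.erode(q['pixels'].astype(np.uint8),np.ones((3,3)))>0)
        print(n,k,round(q['score'],2),q['box'],len(c),np.percentile(c,[2,50,98],axis=0).round(3).tolist())
        c=c[(c[:,2]>.03)&(c[:,2]<.13)]
        m=np.median(c,0); 
        for i in range(5):
            u,s,v=np.linalg.svd(c-c.mean(0),full_matrices=False); d=abs((c-c.mean(0))@v[2]); c=c[d<max(.002,2*np.median(d))]
        print(' plane n',v[2],'mean',c.mean(0),len(c))
    for q in models.tip_of(pp,k+'_centre')[:1]: print('  centre',q['score'],q['uv'],atdepth(pp,q['uv']))
q=models.masks_of(t,'keeper')[0]; c=cloud(t,q['pixels']);print(q['box'],np.percentile(c,[2,50,98],axis=0).round(3).tolist())
for q in models.tip_of(t,'keeper_knob')[:2]: print(q['score'],atz(t,q['uv'],.15))
E
```

```text
[ 0.6044 -0.1168  0.4947]
wrist plate_thin 0.83 [302.8, 129.4, 345.2, 202.6] 2438 [[0.586, -0.219, 0.037], [0.608, -0.17, 0.088], [0.637, -0.125, 0.117]]
 plane n [ 0.8642 -0.0195  0.5028] mean [ 0.6113 -0.1707  0.0815] 2236
  centre 0.87 [326.4, 162.3] [ 0.614  -0.1722  0.0783]
wrist plate_thick 0.75 [306.3, 205.1, 348.6, 285.4] 1352 [[0.586, -0.341, 0.044], [0.613, -0.272, 0.092], [0.641, -0.249, 0.122]]
 plane n [-0.8633  0.0181 -0.5044] mean [ 0.6193 -0.2788  0.0831] 988
  centre 0.66 [323.0, 242.0] [ 0.6088 -0.2872  0.1002]
top plate_thin 0.79 [354.8, 166.2, 371.5, 180.6] 130 [[0.588, -0.189, 0.043], [0.606, -0.173, 0.088], [0.631, -0.155, 0.117]]
 plane n [-0.865   0.0224 -0.5013] mean [ 0.609  -0.1734  0.0834] 121
  centre 0.79 [362.3, 175.8] [ 0.6002 -0.167   0.1003]
top plate_thick 0.67 [413.4, 169.0, 435.6, 180.9] 162 [[0.584, -0.34, 0.094], [0.594, -0.321, 0.116], [0.609, -0.299, 0.123]]
 plane n [ 0.7605 -0.0885  0.6433] mean [ 0.5992 -0.319   0.1111] 80
  centre 0.7 [409.7, 174.7] [ 0.5547 -0.2064  0.4455]
[216.7, 155.2, 310.4, 172.0] [[0.611, -0.033, 0.002], [0.635, 0.089, 0.127], [0.662, 0.197, 0.154]]
0.79 [ 0.6142 -0.0237  0.15  ]
```

View pics/w2.png

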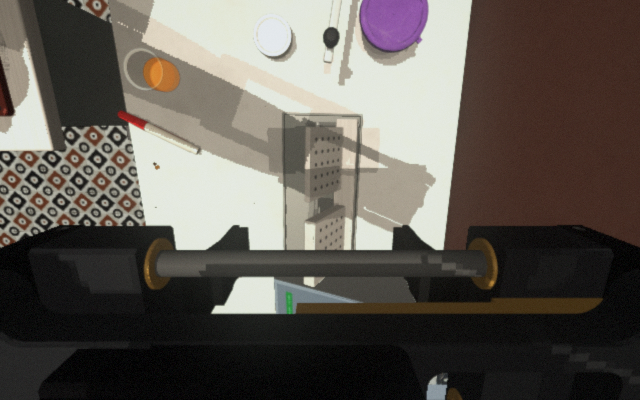

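The wrist view shows the thin plate's far face at about (325,160) and the thick one's at about (325,240). Both lean 30° with yaw about −1.3°, and the bar is clear of everything at (330,40). I'll grasp the thin plate now, then lift it away from the robot.

```bash
python3 - <<'E'
from h import *
np.set_printoptions(precision=3,suppress=True)
p=shot('wrist'); c=cloud(p); c=c[(c[:,1]<-.345)&(c[:,2]>.05)&(c[:,0]>.4)&(c[:,0]<.8)]
print(len(c),np.percentile(c,[1,50,99],axis=0) if len(c) else '')
c=cloud(p); c=c[(c[:,0]>.57)&(c[:,0]<.66)&(c[:,1]>-.35)&(c[:,1]<-.11)&(c[:,2]>.02)&(c[:,2]<.14)]
for a,b in((-.23,-.11),(-.35,-.235)):
    d=c[(c[:,1]>a)&(c[:,1]<b)]
    t=d[d[:,2]>.06]; print(np.percentile(t[:,1],[0.5,99.5]),np.percentile(t[:,2],[99,99.8]), np.percentile(t[:,0],1))
E
```

```text
2526 [[ 0.551 -0.55   0.05 ]
 [ 0.667 -0.386  0.074]
 [ 0.799 -0.347  0.127]]
[-0.221 -0.117] [0.117 0.118] 0.5838440517256512
[-0.348 -0.238] [0.123 0.123] 0.5820218015844711
```

Emit:
drive_tool --hand '[0,0,0,0,0,0,0,0,0,0,0]' --pt "0.1 -0.1 1" --pt "0.1 -0.1 1" --pt "0.1 -0.1 1" --pt "0.16 0 1" --pt "0 0 1" --pt "0 0 1" --pt "0 0 1" --pt "0 0 0.6" --pt "0 0 0.4" --pt "0 0 0.2" --pt "0 0 0" --yaw '[0.1,0,0,0,0,0,0,0,0,0,0]' --grip_force 15

```text
time: 12.18
tool_pos: [0.5954, -0.1703, 0.1546]
eef_rot: [2.238, 2.204, 0.0]
ft_force: [-0.5, 0.0, -0.2]
grip_width: 0.0868
gripper_force: 0.0
```

Emit:
drive_tool --hand '[1,1,1,1,1,1,1,1,1,1]' --pt "0 0 0" --pt "0 0 0" --pt "0 0 0" --pt "0 0 0" --pt "0 0 0" --pt "0 0 0" --pt "0 0 0" --pt "0 0 0" --pt "0 0 0" --pt "0 0 0" --yaw '[0,0,0,0,0,0,0,0,0,0]' --grip_force 15

```text
time: 13.42
tool_pos: [0.5965, -0.1704, 0.1551]
eef_rot: [2.236, 2.203, 0.003]
ft_force: [5.2, -0.1, -0.1]
grip_width: 0.0221
gripper_force: 13.8
```

Emit:
drive_tool --hand '[1,1,1,1,1,1,1,1]' --pt "0 0.2 -0.1" --pt "0 0.2 -0.1" --pt "0 0.2 -0.1" --pt "0 0.2 -0.05" --pt "0 0.2 -0.05" --pt "0 0.2 0" --pt "0 0 0" --pt "0 0 0" --yaw '[0,0,0,0,0,0,0,0]'

```text
time: 14.42
tool_pos: [0.6311, -0.1708, 0.1662]
eef_rot: [-2.238, -2.205, 0.0]
ft_force: [3.0, -1.1, 1.8]
grip_width: 0.0084
gripper_force: 14.9
```

Emit:
drive_tool --hand '[1,1,1,1,1,1,1,1]' --pt "0 0 -0.4" --pt "0 0 -0.8" --pt "0 0 -1" --pt "0 0 -1" --pt "0 0 -1" --pt "0 0 -1" --pt "0 0 -0.8" --pt "0 0 0" --yaw '[0,0,0,0,0,0,0,0]' --grip_force 30

```text
time: 15.42
tool_pos: [0.6308, -0.1707, 0.3475]
eef_rot: [2.237, 2.204, -0.0]
ft_force: [0.5, -0.4, -2.8]
grip_width: 0.0078
gripper_force: 29.9
```

```bash
cat > held.py <<'E'
from h import *
np.set_printoptions(precision=4,suppress=True)
import sys
def held(name):
    for n in ('side','top'):
        p=shot(n); tp=p['obs']['tool_pos']
        for q in models.masks_of(p,name)[:1]:
            c=cloud(p,q['pixels']); c=c[(abs(c[:,0]-tp[0])<.04)&(abs(c[:,1]-tp[1])<.075)&(c[:,2]<tp[2])&(c[:,2]>tp[2]-.2)]
            if len(c)<20: print(n,q['box'],len(c)); continue
            print(n,round(q['score'],2),q['box'],len(c),'rel tcp',(np.percentile(c,[1,50,99],axis=0)-tp).round(4).tolist())
            x=c-tp; b=x[x[:,2]<-.075]; 
            if len(b)>20: print('  x(z) fit',np.polyfit(b[:,2],b[:,0],1))
        if n=='side': save(p,name+'_held.png')
held(sys.argv[1])
E
python3 held.py plate_thin
python3 - <<'E'
from h import *
np.set_printoptions(precision=4,suppress=True)
p=shot('top'); c=cloud(p); c=c[(c[:,0]>.38)&(c[:,0]<.7)&(c[:,1]>.09)&(c[:,1]<.29)]
for a,b in[(.049,.061),(.004,.016)]:
    s=c[(c[:,2]>a)&(c[:,2]<b)]; print(a,len(s),cv2.minAreaRect(s[:,:2].astype(np.float32)),np.percentile(s[:,:2],[1,99],axis=0).tolist())
s=c[(c[:,2]>.1)&(c[:,2]<.118)&(c[:,0]<.56)&(c[:,0]>.45)]; print('stored',len(s),s.mean(0),np.percentile(s,[2,98],axis=0).tolist(),np.polyfit(s[:,1],s[:,0],1))
for t in ['rack','slot_8','slot_18','plate_stored_centre','plate_stored','keeper_pivot']:
    for q in models.tip_of(p,t)[:3]: print(t,round(q['score'],2),q['uv'],[atz(p,q['uv'],z)[:2].round(4).tolist() for z in (0.,.01,.06,.117)])
E
```

```text
side 0.83 [361.9, 156.6, 383.2, 204.0] 623 rel tcp [[-0.0059, -0.0533, -0.137], [-0.0035, -0.0265, -0.095], [0.0034, 0.0443, -0.0384]]
  x(z) fit [-0.0038 -0.0035]
0.049 987 ((0.5378046631813049, 0.19105923175811768), (0.12732362747192383, 0.23359329998493195), 89.62445068359375) [[0.44602730285103886, 0.1275795952992246], [0.628758153429772, 0.25363871805060784]]
0.004 2894 ((0.54007488489151, 0.18977567553520203), (0.31695556640625, 0.19232003390789032), 0.8923159241676331) [[0.4073716482228259, 0.1240943063213352], [0.663960409868215, 0.2554541152922931]]
stored 217 [0.5164 0.1902 0.1099] [[0.5100889949816322, 0.1422526580060008, 0.10514896287373851], [0.5229912005198504, 0.2388194316017172, 0.11357559511962821]] [-0.01    0.5183]
rack 0.82 [234.1, 203.3] [[0.5434, 0.186], [0.5428, 0.1835], [0.5396, 0.1709], [0.536, 0.1564]]
slot_8 0.86 [232.2, 201.0] [[0.5501, 0.1914], [0.5494, 0.1888], [0.5459, 0.1759], [0.5419, 0.1612]]
slot_8 0.78 [229.7, 226.0] [[0.4797, 0.1989], [0.4797, 0.1962], [0.4796, 0.183], [0.4796, 0.1678]]
slot_8 0.73 [231.2, 211.2] [[0.5213, 0.1944], [0.5209, 0.1918], [0.5188, 0.1787], [0.5164, 0.1639]]
slot_18 0.86 [232.2, 201.0] [[0.5501, 0.1914], [0.5494, 0.1888], [0.5459, 0.1759], [0.5419, 0.1612]]
slot_18 0.78 [229.7, 226.0] [[0.4797, 0.1989], [0.4797, 0.1962], [0.4796, 0.183], [0.4796, 0.1678]]
slot_18 0.73 [231.2, 211.2] [[0.5213, 0.1944], [0.5209, 0.1918], [0.5188, 0.1787], [0.5164, 0.1639]]
plate_stored_centre 0.73 [224.9, 211.7] [[0.5202, 0.2123], [0.5198, 0.2095], [0.5178, 0.1956], [0.5155, 0.1797]]
plate_stored 0.71 [233.2, 215.1] [[0.5102, 0.1888], [0.5098, 0.1862], [0.5083, 0.1735], [0.5066, 0.1589]]
keeper_pivot 0.87 [219.4, 159.5] [[0.6693, 0.2273], [0.6674, 0.2244], [0.6581, 0.2097], [0.6475, 0.193]]
```

Emit:
drive_tool --hand '[1,1,1,1,1,1,1,1,1,1,1,1,1,1,1,1,1]' --pt "0.5 -0.2 0" --pt "0.95 -0.35 0" --pt "1 -0.35 0" --pt "1 -0.35 0" --pt "1 -0.35 0" --pt "1 -0.35 0" --pt "1 -0.35 0" --pt "1 -0.35 0" --pt "1 -0.35 0" --pt "1 -0.35 0" --pt "1 -0.35 0" --pt "1 -0.35 0" --pt "1 -0.35 0" --pt "1 -0.35 0" --pt "0.8 -0.25 0" --pt "0.4 0 0" --pt "0 0 0" --yaw '[0,0,0,0,0,0,0,0,0,0,0,0,0,0,0,0,0]'

```text
time: 18.1
tool_pos: [0.4874, 0.2715, 0.3463]
eef_rot: [2.236, 2.206, 0.0]
ft_force: [-0.5, 0.2, -2.6]
grip_width: 0.0074
gripper_force: 29.9
```

```bash
cat > teeth.py <<'E'
from h import *
np.set_printoptions(precision=4,suppress=True)
p=shot('wrist'); print(p['obs']['tool_pos'],p['obs']['time']); save(p,'w3.png'); np.savez('w3',**{k:p[k] for k in('image','depth','c2w','vfov','cx','cy')})
c=cloud(p); 
for q in models.tip_of(p,'slot_8')[:3]: print(q['score'],q['uv'],atdepth(p,q['uv']))
b=c[(c[:,1]>.236)&(c[:,1]<.244)&(c[:,0]>.40)&(c[:,0]<.68)&(c[:,2]<.08)]
b=b[np.argsort(b[:,0])]; hi=b[:,2]>.045
print(len(b)); 
bins=np.arange(.41,.67,.003); i=np.digitize(b[:,0],bins)
print([(round(bins[k-1]+.0015,4),round(float(np.median(b[i==k,2]))*1000)) for k in np.unique(i) if 0<k<len(bins)])
for y in(.13,.25):
  pass
c=c[(c[:,0]>.38)&(c[:,0]<.7)&(c[:,1]>.09)&(c[:,1]<.29)]
for a,bb in[(.049,.061),(.005,.016)]:
    s=c[(c[:,2]>a)&(c[:,2]<bb)]; print(a,len(s),cv2.minAreaRect(s[:,:2].astype(np.float32)))
s=c[(c[:,2]>.1)&(c[:,2]<.116)&(c[:,0]<.54)&(c[:,0]>.49)]; print('stored',len(s),np.percentile(s,[1,50,99],axis=0).tolist())
E
python3 teeth.py
```

```text
[0.4874 0.2715 0.3463] 18.1
0.97 [313.8, 222.5] [0.4851 0.2945 0.3092]
0.97 [367.4, 224.3] [0.561  0.1855 0.0118]
0.78 [340.1, 223.1] [0.5113 0.2231 0.1102]
773
[(np.float64(0.4115), 11), (np.float64(0.4145), 11), (np.float64(0.4175), 11), (np.float64(0.4205), 11), (np.float64(0.4235), 11), (np.float64(0.4265), 11), (np.float64(0.4295), 10), (np.float64(0.4325), 11), (np.float64(0.4355), 11), (np.float64(0.4385), 11), (np.float64(0.4415), 10), (np.float64(0.4475), 54), (np.float64(0.4505), 55), (np.float64(0.4535), 55), (np.float64(0.4565), 55), (np.float64(0.4595), 56), (np.float64(0.4625), 56), (np.float64(0.4655), 55), (np.float64(0.4685), 55), (np.float64(0.4715), 49), (np.float64(0.4745), 53), (np.float64(0.4985), 56), (np.float64(0.5015), 56), (np.float64(0.5045), 55), (np.float64(0.5075), 55), (np.float64(0.5105), 55), (np.float64(0.5135), 58), (np.float64(0.5165), 58), (np.float64(0.5195), 59), (np.float64(0.5225), 58), (np.float64(0.5255), 53), (np.float64(0.5285), 55), (np.float64(0.5315), 55), (np.float64(0.5345), 56), (np.float64(0.5375), 55), (np.float64(0.5405), 55), (n
[... 721 characters left out ...]
55), (np.float64(0.6275), 55), (np.float64(0.6305), 54), (np.float64(0.6455), 10), (np.float64(0.6485), 11), (np.float64(0.6515), 11), (np.float64(0.6545), 11), (np.float64(0.6575), 11), (np.float64(0.6605), 11), (np.float64(0.6635), 11), (np.float64(0.6665), 11)]
0.049 1597 ((0.5377168655395508, 0.22568047046661377), (0.05757686495780945, 0.2382458746433258), 88.01487731933594)
0.005 4308 ((0.5385309457778931, 0.208441361784935), (0.09591682255268097, 0.26193419098854065), 89.70140075683594)
stored 226 [[0.5111402192603386, 0.20413256412973563, 0.10148982593883771], [0.5172808143477388, 0.2283615804825235, 0.11044528970366851], [0.5233330262500084, 0.23853018715252786, 0.11227600547441909]]
```

View pics/w3.png

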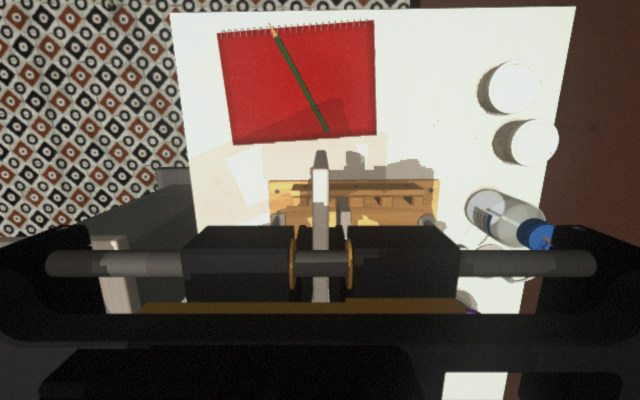

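The wrist view shows the held plate's edge at (320,215) and the rack's near-side teeth at (355–410,200), with slots at about x=365 and 395 px. I'll profile the teeth.

```bash
python3 - <<'E'
from h import *
d=np.load('w3.npz'); p={k:d[k] for k in d}; c=cloud(p)
for y in np.arange(.214,.262,.004):
    b=c[(abs(c[:,1]-y)<.002)&(c[:,0]>.40)&(c[:,0]<.68)&(c[:,2]<.1)]
    bins=np.arange(.42,.66,.003); i=np.digitize(b[:,0],bins)
    s=''.join((lambda z:'?' if not len(z) else 'T' if np.median(z)>.048 else 'm' if np.median(z)>.02 else '.')(b[i==k,2]) for k in range(1,len(bins)))
    print(round(y,3),s)
print('base x edges', [ (round(y,3), np.percentile(c[(abs(c[:,1]-y)<.003)&(c[:,2]>.006)&(c[:,2]<.015)&(c[:,0]>.38)&(c[:,0]<.7),0],[0,100]).round(4)) for y in (.22,.235,.25)])
im=p['image'][150:245,250:460]; cv2.imwrite('pics/t.png',cv2.resize(im,None,fx=3.6,fy=3.6,interpolation=2)[...,::-1])
E
```

```text
0.214 ..................????????....m??????...........................................
0.218 ........????????..????????????T??????????????........??????..........??????.....
0.222 ........????????..????????????T??????????????.......???????.........???????.....
0.226 ........????????..????????????T??????????????......?T?T????........????????.....
0.23 .......??TTTTTTTT.????????TTTTT????TTTTTTTT??.....mTTTTT????....mTTTTT?????.....
0.234 .......??TTTTTTTT?????????TTTTT????TTTTTTTT??????TmTTTTT????????mTTTTTT????.....
0.238 .......?TTTTTTTTT?????????TTTTTTTTTTTTTTTTT???????TTTTTTT???????mTTTTTT????.....
0.242 ........TTTTTTTTTTT???????TTTTTTTTTTTTTTTTTTTTTTTTTTTTTTTTTTTTTTTTTTTT????......
0.246 ........?TTTTTTTTTT???????TTTTTTTTTTTTTTTTTTTTTTTTTTTTTTTTTTTTTTTTTTTTT?........
0.25 .........TTmmmmTTmT???????Tmmmmmmmmmmmmmmmmmmmmmmmmmmmmmmmmmmmmmmmmmmmm.........
0.254 .........m......m.m???????......................................................
0.258 ..................?????????.....................................................
0.262 ..................?????????.....................................................
base x edges [(0.22, array([0.4093, 0.668 ])), (0.235, array([0.4083, 0.6687])), (0.25, array([0.4092, 0.6686]))]
```

View pics/t.png

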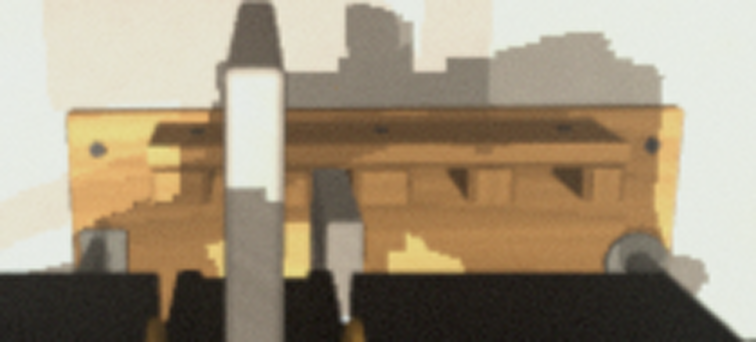

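Emit:
drive_tool --hand '[1,1,1,1,1,1,1,1,1,1,1]' --pt "-0.62 -0.12 0" --pt "-1 -0.12 0" --pt "-1 -0.12 0" --pt "0 0 0.6" --pt "0 0 0.8" --pt "0 0 1" --pt "0 0 1" --pt "0 0 0.7" --pt "0 0 0.3" --pt "0 0 0" --pt "0 0 0" --yaw '[0,0,0,0,0,0,0,0,0,0,0]'

```text
time: 19.58
tool_pos: [0.4764, 0.1926, 0.2152]
eef_rot: [2.238, 2.204, 0.002]
ft_force: [-0.5, 0.6, -1.9]
grip_width: 0.0079
gripper_force: 30.0
```

```bash
python3 - <<'E'
from h import *
np.set_printoptions(precision=4,suppress=True)
for n in('side','top'):
    p=shot(n); tp=p['obs']['tool_pos']; c=cloud(p)
    h=c[(abs(c[:,0]-tp[0])<.02)&(abs(c[:,1]-tp[1])<.07)&(c[:,2]<tp[2]-.05)&(c[:,2]>.068)]
    print(n,tp,len(h),np.percentile(h,[1,50,99],axis=0).tolist())
    s=c[(abs(c[:,0]-.517)<.02)&(abs(c[:,1]-.19)<.07)&(c[:,2]<.116)&(c[:,2]>.068)]
    print(' stored',len(s),np.percentile(s,[1,50,99],axis=0).tolist() if len(s) else '')
    b=c[(c[:,0]>.44)&(c[:,0]<.64)&(abs(c[:,1]-.19)<.09)&(abs(c[:,2]-.055)<.006)]
    print(' boards',len(b),np.percentile(b,[1,50,99],axis=0).tolist())
E
```

```text
side [0.4764 0.1926 0.2152] 198 [[0.4633401415952605, 0.13621727628230132, 0.07925993939775476], [0.4727214804257666, 0.16222675957135335, 0.12471206282316594], [0.4871303138570582, 0.23671364089690347, 0.16454900206161152]]
 stored 195 [[0.508939672468877, 0.13317411688107286, 0.06898866484351227], [0.5126318158749462, 0.16912514911476195, 0.1013677164806519], [0.5226421780551419, 0.2358291602065474, 0.11184147364717141]]
 boards 467 [[0.446840964690543, 0.12040804566233393, 0.04911659445025379], [0.5284802018346643, 0.14229735913653918, 0.05238463035060681], [0.6275516497037665, 0.25193042453722686, 0.0589892923998394]]
top [0.4764 0.1926 0.2154] 27 [[0.4720537565852434, 0.1436544066774501, 0.08440150897469632], [0.4765502860105922, 0.1444679947686096, 0.12759545522303584], [0.47927794258600065, 0.14526294840245232, 0.16313878065867404]]
 stored 155 [[0.5098535347460019, 0.1412014336674972, 0.0729614906758284], [0.5172433538055282, 0.1663423090003907, 0.10975651558918742], [0.5229425829798201, 0.2384536725624947, 0.11508474099105873]]
 boards 649 [[0.4469946934624068, 0.12740246429866997, 0.049271559345722415], [0.5423117026072227, 0.14052578219733736, 0.05479206593119801], [0.628731243855223, 0.2533303528667114, 0.05966471446685144]]
```

Emit:
drive_tool --hand '[1,1,1,1,1,1,1,1]' --pt "-0.06 0 0.3" --pt "0 0 0.25" --pt "0 0 0.25" --pt "0 0 0.25" --pt "0 0 0.25" --pt "0 0 0.25" --pt "0 0 0.2" --pt "0 0 0" --yaw '[0,0,0,0,0,0,0,0]'

```text
time: 20.68
tool_pos: [0.4754, 0.1906, 0.1611]
eef_rot: [-2.238, -2.204, 0.002]
ft_force: [-0.2, -0.1, -1.9]
grip_width: 0.0074
gripper_force: 30.0
```

Emit:
drive_tool --hand '[1,1,1,1,1]' --pt "0 0 0.15" --pt "0 0 0.1" --pt "0 0 0.08" --pt "0 0 0.05" --pt "0 0 0" --yaw '[0,0,0,0,0]'

```text
time: 21.3
tool_pos: [0.4757, 0.1907, 0.1502]
eef_rot: [-2.238, -2.205, 0.0]
ft_force: [-0.2, -0.0, -3.4]
grip_width: 0.0077
gripper_force: 30.0
```

Emit:
drive_tool --hand '[1,1,1]' --pt "0 0 0.06" --pt "0 0 0.06" --pt "0 0 0" --yaw '[0,0,0]'

```text
time: 21.68
tool_pos: [0.4759, 0.1907, 0.1472]
eef_rot: [2.237, 2.205, 0.0]
ft_force: [-2.6, -0.8, 2.7]
grip_width: 0.0075
gripper_force: 30.0
```

Emit:
drive_tool --hand '[0.78,0.78,0.78,0.78,0.78,0.78,0.78,0.78]' --pt "0 0 0" --pt "0 0 0" --pt "0 0 0" --pt "0 0 -0.3" --pt "0 0 -0.8" --pt "0 0 -1" --pt "0 0 -1" --pt "0 0 -0.4" --yaw '[0,0,0,0,0,0,0,0]'

```text
time: 22.68
tool_pos: [0.4767, 0.191, 0.2544]
eef_rot: [2.236, 2.203, 0.006]
ft_force: [0.7, -0.3, -0.4]
grip_width: 0.0191
gripper_force: 0.0
```

```bash
cat > chk.py <<'E'
from h import *
import sys
np.set_printoptions(precision=4,suppress=True)
for n in('side','top'):
    p=shot(n); c=cloud(p)
    for nm,x0 in (('thin',.4757),('stored',.517),('thick',.5597)):
        s=c[(abs(c[:,0]-x0)<.016)&(abs(c[:,1]-.19)<.07)&(c[:,2]<.135)&(c[:,2]>.068)]
        print(n,nm,len(s),np.percentile(s,[1,50,99],axis=0).round(4).tolist() if len(s)>9 else '')
E
python3 chk.py
```

```text
side thin 130 [[0.471, 0.1364, 0.0696], [0.4728, 0.1741, 0.0998], [0.4796, 0.2377, 0.1103]]
side stored 195 [[0.5091, 0.1346, 0.0688], [0.513, 0.1683, 0.1011], [0.5227, 0.2375, 0.1105]]
side thick 0 
top thin 117 [[0.4716, 0.1423, 0.0728], [0.4752, 0.1718, 0.1095], [0.4799, 0.2243, 0.1134]]
top stored 159 [[0.5099, 0.1412, 0.0724], [0.5154, 0.1665, 0.1095], [0.5229, 0.1993, 0.1133]]
top thick 0
```

```bash
python3 - <<'E'
from h import *
np.set_printoptions(precision=4,suppress=True)
p=shot('top'); c=cloud(p)
m=c[(c[:,1]<-.352)&(c[:,1]>-.75)&(c[:,0]>.5)&(c[:,0]<.82)&(c[:,2]>.04)]
print(len(m),np.percentile(m,[.5,5,50,95,99.5],axis=0))
q=models.masks_of(p,'plate_thick')[0]; d=cloud(p,q['pixels']); d=d[(d[:,2]>.03)&(d[:,2]<.14)]
print(q['score'],np.percentile(d,[1,50,99],axis=0))
s=shot('side'); q=models.masks_of(s,'plate_thick')[0]; d=cloud(s,q['pixels']); d=d[(d[:,2]>.03)&(d[:,2]<.14)]
print(q['score'],q['box'],np.percentile(d,[1,50,99],axis=0))
E
```

```text
16575 [[ 0.5318 -0.7226  0.0407]
 [ 0.5478 -0.7053  0.0472]
 [ 0.6796 -0.5464  0.1062]
 [ 0.8043 -0.3843  0.1251]
 [ 0.8187 -0.3814  0.1277]]
0.98 [[ 0.5817 -0.3429  0.0386]
 [ 0.6069 -0.2915  0.1008]
 [ 0.6435 -0.2457  0.1225]]
0.72 [355.9, 244.6, 397.2, 302.6] [[ 0.5805 -0.3509  0.033 ]
 [ 0.6    -0.3244  0.1014]
 [ 0.6449 -0.2516  0.1203]]
```

Emit:
drive_tool --hand '[0.5,0.5,0.3,0,0,0,0,0,0,0,0,0,0,0,0,0,0,0]' --pt "0 0 -0.8" --pt "-0.3 0.1 -1" --pt "-0.8 0.2 -0.9" --pt "-1 0.2 0" --pt "-1 0.2 0" --pt "-1 0.25 0" --pt "-1 0.25 0" --pt "-1 0.25 0" --pt "-1 0.25 0" --pt "-1 0.25 0" --pt "-1 0.25 0" --pt "-1 0.25 0" --pt "-1 0.25 0" --pt "-1 0.25 0" --pt "-1 0.25 0" --pt "-0.9 0.25 0" --pt "0 0 0" --pt "0 0 0" --yaw '[0,0,0,0,0,0,0,0,0,0,0,0,0,0,0,0,0,0]'

```text
time: 25.22
tool_pos: [0.5726, -0.2303, 0.3315]
eef_rot: [-2.236, -2.203, 0.0]
ft_force: [-0.2, -0.5, 0.8]
grip_width: 0.0871
gripper_force: 0.0
```

Emit:
drive_tool --hand '[0,0,0,0,0,0,0,0,0,1,1,1,1,1,1,1,1,1]' --pt "-0.7 0.32 0.4" --pt "-0.7 0.32 1" --pt "-0.66 0.33 1" --pt "0 0 1" --pt "0 0 1" --pt "0 0 0.8" --pt "0 0 0.5" --pt "0 0 0.3" --pt "0 0 0.12" --pt "0 0 0" --pt "0 0 0" --pt "0 0 0" --pt "0 0 0" --pt "0 0 0" --pt "0 0 0" --pt "0 0 0" --pt "0 0 0" --pt "0 0 0" --yaw '[0,0,0,0,0,0,0,0,0,0,0,0,0,0,0,0,0,0]' --grip_force 15

```text
time: 27.48
tool_pos: [0.6018, -0.2932, 0.1507]
eef_rot: [2.237, 2.203, 0.001]
ft_force: [-2.6, 1.8, 7.2]
grip_width: 0.0365
gripper_force: 14.2
```

Emit:
drive_tool --hand '[1,1,1,1,1,1,1,1]' --pt "0 0.15 -0.15" --pt "0 0.2 -0.1" --pt "0 0.2 -0.1" --pt "0 0.2 -0.1" --pt "0 0.2 -0.05" --pt "0 0.2 0" --pt "0 0 0" --pt "0 0 0" --yaw '[0,0,0,0,0,0,0,0]'

```text
time: 28.48
tool_pos: [0.6354, -0.2943, 0.1661]
eef_rot: [2.238, 2.204, -0.002]
ft_force: [-5.6, 0.6, 11.5]
grip_width: 0.0178
gripper_force: 15.1
```

Emit:
drive_tool --hand '[1,1,1,1,1,1,1,1,1]' --pt "0 0 0" --pt "0 0 -0.4" --pt "0 0 -0.8" --pt "0 0 -1" --pt "0 0 -1" --pt "0 0 -1" --pt "0 0 -1" --pt "0 0 -0.8" --pt "0 0 0" --yaw '[0,0,0,0,0,0,0,0,0]' --grip_force 40

```text
time: 29.6
tool_pos: [0.6361, -0.2937, 0.3455]
eef_rot: [2.236, 2.203, 0.001]
ft_force: [0.6, -0.9, -4.5]
grip_width: 0.0181
gripper_force: 40.0
```

```bash
python3 held.py plate_thick
```

```text
side [252.4, 141.0, 344.8, 206.6] 0
top [206.5, 224.3, 249.5, 232.2] 0
```

```bash
cat > hc.py <<'E'
from h import *
np.set_printoptions(precision=4,suppress=True)
for n in('side','top'):
    p=shot(n); tp=p['obs']['tool_pos']; c=cloud(p)-tp
    h=c[(abs(c[:,0])<.03)&(abs(c[:,1])<.08)&(c[:,2]<-.075)&(c[:,2]>-.18)]
    print(n,tp,len(h))
    if len(h)>20: print(np.percentile(h,[1,50,99],axis=0).tolist())
    f=h[h[:,0]<-.004]
    if len(f)>20: print(' near face x(z)',np.polyfit(f[:,2],f[:,0],1),np.median(f[:,0]))
E
python3 hc.py
```

```text
side [ 0.6349 -0.2931  0.3412] 631
[[-0.011158759437929, -0.05644429726650544, -0.13350965862462538], [-0.009255089083568202, -0.028339798323850585, -0.10463193500216122], [0.006093954749270604, 0.04181897980119042, -0.07575513218358969]]
 near face x(z) [ 0.0088 -0.0084] -0.00953930582169793
top [ 0.635  -0.2931  0.3414] 85
[[-0.00937599072124327, 0.03419533229134718, -0.13174476911917934], [-0.006987844832173851, 0.04759712460886639, -0.10154870872382993], [0.009166860787223181, 0.04855417917701447, -0.07711359516558725]]
 near face x(z) [ 0.0151 -0.0066] -0.008649919593748445
```

Emit:
drive_tool --hand '[1,1,1,1,1,1,1,1,1,1,1,1,1,1,1,1,1,1,1,1]' --pt "0.4 -0.17 0" --pt "0.8 -0.17 0" --pt "1 -0.17 0" --pt "1 -0.17 0" --pt "1 -0.17 0" --pt "1 -0.17 0" --pt "1 -0.17 0" --pt "1 -0.17 0" --pt "1 -0.17 0" --pt "1 -0.17 0" --pt "1 -0.17 0" --pt "1 -0.17 0" --pt "1 -0.17 0" --pt "1 -0.17 0" --pt "1 -0.17 0" --pt "1 -0.17 0" --pt "0.6 -0.03 0" --pt "0.36 0 0" --pt "0 0 0" --pt "0 0 0" --yaw '[0,0,0,0,0,0,0,0,0,0,0,0,0,0,0,0,0,0,0,0]'

```text
time: 32.4
tool_pos: [0.5605, 0.1916, 0.344]
eef_rot: [2.239, 2.204, -0.001]
ft_force: [0.6, 0.1, -5.8]
grip_width: 0.0175
gripper_force: 40.0
```

Descend to just above the mouth (bottom about 0.07, TCP about 0.206).

Emit:
drive_tool --hand '[1,1,1,1,1,1,1,1]' --pt "0.03 -0.02 0.5" --pt "0 0 0.8" --pt "0 0 1" --pt "0 0 1" --pt "0 0 0.8" --pt "0 0 0.4" --pt "0 0 0" --pt "0 0 0" --yaw '[0,0,0,0,0,0,0,0]'

```text
time: 33.4
tool_pos: [0.5605, 0.1933, 0.2103]
eef_rot: [2.237, 2.204, 0.003]
ft_force: [0.6, -0.4, -3.9]
grip_width: 0.0174
gripper_force: 40.0
```

```bash
python3 hc.py; python3 chk.py
```

```text
side [0.5605 0.1933 0.2103] 450
[[-0.029080101035461933, -0.0725792139798457, -0.17936436369299272], [-0.007325118155799948, -0.054773783967160206, -0.1561624815619394], [0.028558442850473018, 0.05436094459121004, -0.07740441163345448]]
 near face x(z) [0.1033 0.0014] -0.009728007827440155
top [0.5606 0.1934 0.2106] 268
[[-0.028615287693626278, -0.0661324388901362, -0.17739411965695898], [-0.0045024287799939056, -0.05399795897938092, -0.15560257753432682], [0.027973705423733917, -0.01131529571788426, -0.07885725357180548]]
 near face x(z) [0.1344 0.0035] -0.012559400521008512
side thin 134 [[0.4708, 0.1347, 0.0684], [0.4728, 0.1707, 0.0983], [0.4794, 0.2394, 0.1105]]
side stored 196 [[0.5094, 0.1359, 0.0692], [0.5127, 0.1714, 0.1012], [0.5226, 0.2355, 0.1108]]
side thick 200 [[0.5498, 0.134, 0.0767], [0.5522, 0.1424, 0.105], [0.568, 0.2301, 0.1345]]
top thin 84 [[0.4715, 0.1423, 0.0711], [0.4756, 0.1615, 0.1091], [0.4799, 0.1913, 0.1131]]
top stored 167 [[0.5099, 0.1412, 0.0719], [0.5154, 0.169, 0.1097], [0.5227, 0.2123, 0.1134]]
top thick 69 [[0.5503, 0.141, 0.0816], [0.5512, 0.1423, 0.1047], [0.5672, 0.1869, 0.1345]]
```

Emit:
drive_tool --hand '[1,1,1,1,1,1,1,1,1]' --pt "0 -0.03 0.25" --pt "0 0 0.25" --pt "0 0 0.25" --pt "0 0 0.25" --pt "0 0 0.25" --pt "0 0 0.25" --pt "0 0 0.2" --pt "0 0 0.1" --pt "0 0 0" --yaw '[0,0,0,0,0,0,0,0,0]'

```text
time: 34.72
tool_pos: [0.5588, 0.1933, 0.1549]
eef_rot: [-2.238, -2.205, 0.001]
ft_force: [0.0, 0.1, -5.3]
grip_width: 0.0177
gripper_force: 40.0
```

Emit:
drive_tool --hand '[1,1,1,1,1,1]' --pt "0 0 0.1" --pt "0 0 0.08" --pt "0 0 0.08" --pt "0 0 0.05" --pt "0 0 0.05" --pt "0 0 0" --yaw '[0,0,0,0,0,0]'

```text
time: 35.48
tool_pos: [0.5588, 0.1933, 0.1442]
eef_rot: [-2.238, -2.205, 0.0]
ft_force: [0.9, -0.1, -5.1]
grip_width: 0.0173
gripper_force: 40.0
```

Emit:
drive_tool --hand '[1,1,1,1]' --pt "0 0 0.05" --pt "0 0 0.05" --pt "0 0 0.04" --pt "0 0 0" --yaw '[0,0,0,0]'

```text
time: 35.98
tool_pos: [0.5593, 0.1934, 0.1427]
eef_rot: [2.237, 2.205, 0.001]
ft_force: [-6.0, -2.0, 11.5]
grip_width: 0.018
gripper_force: 40.0
```

Emit:
drive_tool --hand '[0.69,0.69,0.69,0.69,0.69,0.69,0.69,0.69,0.69]' --pt "0 0 -0.05" --pt "0 0 0" --pt "0 0 0" --pt "0 0 0" --pt "0 0 -0.3" --pt "0 0 -0.8" --pt "0 0 -1" --pt "0 0 -0.6" --pt "0 0 0" --yaw '[0,0,0,0,0,0,0,0,0]'

```text
time: 37.1
tool_pos: [0.5599, 0.1936, 0.2247]
eef_rot: [2.236, 2.203, 0.005]
ft_force: [-0.1, 0.3, -0.5]
grip_width: 0.0267
gripper_force: 0.0
```

```bash
python3 chk.py; python3 - <<'E'
from h import *
p=shot('top')
for q in models.tip_of(p,'keeper_knob')[:2]: print(q['score'],atz(p,q['uv'],.15))
c=cloud(p); k=c[(c[:,2]>.145)&(c[:,2]<.16)&(c[:,1]<.03)&(c[:,1]>-.08)&(abs(c[:,0]-.61)<.05)]; print(len(k),k.mean(0))
E
```

```text
side thin 131 [[0.4708, 0.1365, 0.0701], [0.4728, 0.1716, 0.1], [0.4799, 0.2375, 0.1112]]
side stored 194 [[0.5093, 0.1337, 0.07], [0.5127, 0.1697, 0.1016], [0.5227, 0.2351, 0.1113]]
side thick 240 [[0.548, 0.1349, 0.0684], [0.5533, 0.1678, 0.1031], [0.5667, 0.2372, 0.1114]]
top thin 93 [[0.4715, 0.1422, 0.0709], [0.4763, 0.1639, 0.1091], [0.48, 0.1942, 0.1129]]
top stored 156 [[0.5098, 0.1412, 0.0727], [0.515, 0.1666, 0.1097], [0.5227, 0.2141, 0.1136]]
top thick 220 [[0.5485, 0.141, 0.0721], [0.5574, 0.1682, 0.1096], [0.5661, 0.2144, 0.1143]]
0.79 [ 0.61424924 -0.02345922  0.15      ]
43 [ 0.61571214 -0.02377446  0.15281858]
```

Emit:
drive_tool --hand '[0.69,0.3,0,0,0,0,0,0,0,0,0.3,0.5,1,1,1,1,1,1,1,1]' --pt "0 0 -0.8" --pt "-0.6 0.2 0" --pt "-1 0.3 0" --pt "-1 0.3 0" --pt "-1 0.3 0" --pt "-1 0.3 0" --pt "-1 0.3 0" --pt "-1 0.29 0" --pt "-0.6 0 0.4" --pt "0 0 0.8" --pt "0 0 0.16" --pt "0 0 0" --pt "0 0 0" --pt "0 0 0" --pt "0 0 0" --pt "0 0 0" --pt "0 0 0" --pt "0 0 0" --pt "0 0 0" --pt "0 0 0" --yaw '[0,0,0,0,0,0,0,0,0,0,0,0,0,0,0,0,0,0,0,0]' --grip_force 10

```text
time: 39.8
tool_pos: [0.6154, -0.0235, 0.2058]
eef_rot: [-2.238, -2.205, -0.0]
ft_force: [-0.3, 0.0, 0.2]
grip_width: 0.0172
gripper_force: 10.0
```

```bash
python3 - <<'E'
import numpy as np
from station import status
o=status.get_obs(); print(o['tool_pos'],o['grip_width'],o['gripper_force'],o['ft_force'])
px,py=.654,.190
a=np.linspace(1.4,0.0,14)
P=np.stack([px-.217*np.cos(a),py-.217*np.sin(a)],1)
D=np.diff(P,axis=0)/.03; th=np.radians(-.85)
xt=np.array([-np.sin(th),np.cos(th)]); yt=np.array([np.cos(th),np.sin(th)])
print(P[-1],np.stack([D@xt,D@yt],1).round(2).tolist())
E
```

```text
[ 0.61535119 -0.02350147  0.20584242] 0.017151810825256263 10.000174733286258 [-0.28292462  0.01666452  0.19324404]
[0.437 0.19 ] [[0.16, -0.76], [0.24, -0.74], [0.32, -0.71], [0.4, -0.67], [0.47, -0.62], [0.53, -0.57], [0.59, -0.51], [0.64, -0.44], [0.68, -0.37], [0.72, -0.3], [0.75, -0.22], [0.77, -0.14], [0.78, -0.05]]
```

Emit:
drive_tool --hand '[1,1,1,1,1,1,1,1,1,1,1,1,1,1]' --pt "0.16 -0.76 0" --pt "0.24 -0.74 0" --pt "0.32 -0.71 0" --pt "0.4 -0.67 0" --pt "0.47 -0.62 0" --pt "0.53 -0.57 0" --pt "0.59 -0.51 0" --pt "0.64 -0.44 0" --pt "0.68 -0.37 0" --pt "0.72 -0.3 0" --pt "0.75 -0.22 0" --pt "0.77 -0.14 0" --pt "0.5 -0.03 0" --pt "0 0 0" --yaw '[0,0,0,0,0,0,0,0,0,0,0,0,0,0]'

```text
time: 41.55
tool_pos: [0.4358, 0.1831, 0.2059]
eef_rot: [-2.236, -2.207, 0.0]
ft_force: [-0.2, 0.4, 1.0]
grip_width: 0.0173
gripper_force: 10.0
```

Emit:
drive_tool --hand '[1,1,1,1,1]' --pt "0.15 0 0" --pt "0.1 0 0" --pt "0.1 0 0" --pt "0.1 0 0" --pt "0 0 0" --yaw '[0,0,0,0,0]'

```text
time: 42.18
tool_pos: [0.4359, 0.1936, 0.2055]
eef_rot: [2.236, 2.203, -0.008]
ft_force: [-4.8, -10.1, 4.7]
grip_width: 0.0175
gripper_force: 10.0
```

Emit:
drive_tool --hand '[0.5,0.5,0.5,0.5,0.5,0.5,0.5,0.5,0.5,0.5]' --pt "-0.05 0 0" --pt "0 0 0" --pt "0 0 0" --pt "0 0 0" --pt "0 0 -0.5" --pt "0 0 -1" --pt "0 0 -1" --pt "0 0 -1" --pt "0 0 -0.5" --pt "0 0 0" --yaw '[0,0,0,0,0,0,0,0,0,0]'

```text
time: 43.42
tool_pos: [0.4367, 0.1945, 0.3272]
eef_rot: [2.237, 2.204, 0.004]
ft_force: [-0.1, -0.1, 0.1]
grip_width: 0.0437
gripper_force: 0.0
```

```bash
python3 chk.py; python3 - <<'E'
from h import *
for n in('top','side'):
    p=shot(n)
    for q in models.tip_of(p,'keeper_knob')[:1]: print(q['score'],atz(p,q['uv'],.15))
    c=cloud(p); k=c[(c[:,2]>.121)&(c[:,2]<.131)&(c[:,0]>.45)&(c[:,0]<.63)&(abs(c[:,1]-.18)<.06)]; print(len(k),'slope',np.polyfit(k[:,0],k[:,1],1))
save(p,'end.png')
E
```

```text
side thin 158 [[0.4614, 0.1367, 0.069], [0.4729, 0.1815, 0.105], [0.4895, 0.235, 0.1253]]
side stored 217 [[0.5027, 0.1345, 0.0685], [0.513, 0.1745, 0.1057], [0.5305, 0.2329, 0.1262]]
side thick 257 [[0.5461, 0.1351, 0.0682], [0.5542, 0.1709, 0.1049], [0.5722, 0.2361, 0.1254]]
top thin 175 [[0.4604, 0.1424, 0.0774], [0.4754, 0.1874, 0.1107], [0.4899, 0.2288, 0.1292]]
top stored 272 [[0.5024, 0.1413, 0.0717], [0.5159, 0.1872, 0.1104], [0.5319, 0.2403, 0.1286]]
top thick 359 [[0.5458, 0.1411, 0.0723], [0.5571, 0.1869, 0.1103], [0.5728, 0.2398, 0.1278]]
0.77 [0.43469252 0.19017427 0.15      ]
291 slope [-0.00471908  0.19304429]
0.7 [0.4545017  0.05197233 0.15      ]
146 slope [-0.00515705  0.1888228 ]
```

View pics/end.png

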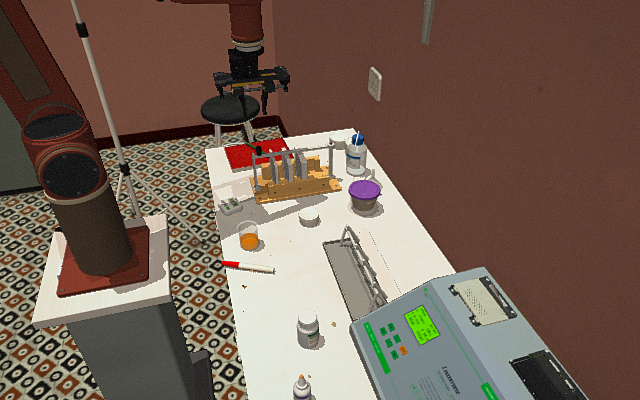

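The side view shows all three plates upright in the rack at (265–300,165) with the bar home over them, the stand empty, and the bystanders where they were. I'll hand in.

```bash
python3 -c "
from station import hand_in; print(hand_in())"
```

```text
the job is handed in; nothing more can be done
None
```

The job is handed in: the thin and thick plates stand fully down in their own slots beside the stored one and the keeper bar is home over them, by my last camera check; no verdict came back.

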